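Slide a goblet into its lane of the stemware rack

TASK

Take the green goblet out of the cardboard tray and stow it in the wooden stemware rack, in the lane that already holds a green goblet at the back: slide it in from the rack's open front, foot under the wooden rails and stem along the slot, until its foot is less than 30 mm from the other green goblet's foot. Leave it standing upright on the rack's board and let go; handle it gently, keep it upright, and do not shift or tip the other goblets or the dish.

Things in the scene. Friction and masses are not known exactly. Their poses are not given: they have to be found in the camera images.
- goblet: The goblet to stow, green glass, standing in the cardboard tray at the start: footed drinking glass, 125 mm tall: round foot 72 mm across, 6 mm thick; stem 14 mm across up to 48 mm above the underside; bowl with straight sides 62 mm across from 74 mm up to the rim at 125 mm; 0.13 to 0.25 kg. Origin: centre of the foot's underside, z up.
- tray: Fixed shallow cardboard tray, 170 mm (its x) by 220 mm (its y), walls 30 mm high and 5 mm thick, floor 5 mm above the table. Origin: centre of its underside. The goblet stands in one half (left or right), the dish in the other.
- dish: White ceramic bowl, 84 mm across, 36 mm high, standing in the other half of the tray; origin: centre of its underside. Leave it alone.
- rack: Fixed wooden stemware rack, dark board, light rails. Origin: centre of its underside; x runs from its open front (the robot's side) to its back, y to the left. Base board 280 mm (x) by 302 mm (y), its top 12 mm above the table. Three straight lanes along x, centred at y = -96, 0 and +96 mm. A back wall 50 mm high closes them at x = 132 mm. From x = -140 to -90 mm the board is bare.
- rack_mouth (a point): Point on the board's top at the mouth of the middle lane (x = -90 mm, y = 0 in the rack's frame). From here to the back two rails overhang each lane from both sides: underside 16 mm, top 24 mm above the board. Between them is an open slot 30 mm wide for the stem; under them the lane is 86 mm wide, for the foot.
- mate_green: Green goblet, the same kind and size as the one to stow, standing at the back of one of the three lanes, about x = 90 mm in the rack's frame; it marks the right lane. Which lane differs from run to run. Origin: centre of its foot's underside.
- goblet_amber: Amber goblet of the same kind and size at the back of another lane. Origin: centre of its foot's underside.
- goblet_clear: Clear goblet of the same kind and size at the back of the remaining lane. Origin: centre of its foot's underside.

How it is judged:
At the end, for the whole second after the job is handed in: The goblet stands upright (0.06 rad), at rest and released, on the rack's board under the rails in the lane of the other green goblet, their centres under 105 mm apart (feet under 33 mm). The goblets in the rack stand upright within 20 mm of where they stood, the dish within 30 mm (horizontal distance between goblet and mate_green below 0.105 m and x of goblet in the frame of rack above -0.05 m and z of goblet in the frame of rack between 0.009 and 0.016 m and angle between each of goblet, mate_green, goblet_amber, goblet_clear's own z axis and vertical below 0.06 rad and distance of each of mate_green, goblet_amber, goblet_clear from where it was at the start of the episode below 0.02 m and distance of dish from where it was at the start of the episode below 0.03 m and linear speed of goblet below 0.02 m/s and contact force between goblet and the fingers below 0.1 N); the robot touches nothing.
It fails at once if a goblet in the rack is shifted by more than 20 mm or tipped by more than 0.3 rad (distance of any of mate_green, goblet_amber, goblet_clear from where it was at the start of the episode above 0.02 m or angle between any of mate_green, goblet_amber, goblet_clear's own z axis and vertical above 0.3 rad).
It fails at once if the dish is shifted by more than 30 mm or tipped by more than 0.3 rad (distance of dish from where it was at the start of the episode above 0.03 m or angle between dish's own z axis and vertical above 0.3 rad).
It fails at once if the goblet to stow is tipped by more than 0.6 rad (angle between goblet's own z axis and vertical above 0.6 rad).
It fails at once if the goblet is banged or forced against the rack with more than 40 N (contact force between goblet and rack above 40 N).
It also fails if it takes over 42 s, if anything falls off the work surface, if the arm or the gripper's body presses on something with over 40 N, if the wrist force passes 120 N, or if a joint passes its speed limit or range.

ROBOT

A 6-joint arm with a two-finger parallel gripper is mounted at the origin on the work surface. World frame = base frame: x ahead of the robot, y to its left, z up, the work surface at z = 0. Lengths are in m, angles in rad, forces in N, time in s.
With the tool pointing down it reaches from about 0.35 to 0.975 m from the base axis. Payload 4.9 kg.
Tool frame: the origin (TCP) lies at the very end of the fingers, on their centre line; the grasp point (between the pads) lies 19 mm behind it; z points along the fingers, y is the line along which they close (so a half turn about z gives the same grasp; the last joint's range is limited). The gripper opens to 85 mm and grips with 20 to 120 N. Pads are 22 mm wide; open, the fingers measure 114 mm over their backs; the gripper's body (76 mm by 85 mm) begins 54 mm behind the grasp point. The pads swing forward as they close: fully open they stand 13 mm farther back than shut.
Start: joints at [-1.265, 0.053, 1.613, -0, 1.476, -0.119], TCP at [0.258, -0.569, 0.231] pointing down, gripper open.
Joint ranges: [-3.01, 3.01], [-1.01, 2.22], [0.06, 2.58], [-1.02, 4.17], [0.09, 2.62], [-3.14, 3.14]. Speed limits (rad/s): [2.57, 2.57, 3.14, 3.14, 3.14, 3.14].

INTERFACE

Orientations are given as a unit quaternion [w, x, y, z].
In Python, from plant import manip gives the robot as it stands.
- The arm moves only by the tool send_rows, never from a script. Its argument "increments" is a list of rows, each an object of numbers: "claw": the closure, from -1 (fully open) to 1 (shut); "dx", "dy", "dz": the shift along the tool's x, y, z in units of 0.5 m (1.0 is 0.5 m); "yaw": the turn about the tool's z in units of 1.5 rad (1.0 is 1.5 rad). A call has 1 to 20 rows; each row is the pose to reach, as a shift and turn from the pose commanded when the call began, along the tool's axes at that moment; what a row does not reach only later rows make up. A row lasts 1/8 s, in which the tool goes at most 62.5 mm and 10.7 degrees, less where a joint would pass 70% of its speed; a pose out of reach is approached as far as the arm can. A call with a number of a shift or a turn outside -1 to 1 is refused whole. A call with a gripper value outside its range is refused whole. The fingers move at their own pace and stop on an object; the grip force is fixed at half the most. Time passes only in rows, so rows that repeat a pose let the fingers close. It gives the time, the measured TCP pose, the force, the opening and the grip force at its end, in the units of the state.
- manip.state(): the state, without advancing time (a new reading comes with each control period).
- manip.grab_frame(name): name is "scene" or "top" or "wrist"; returns the picture (420x560x3 uint8, red, green, blue); there is no depth.
- manip.camera_params(name): a dict with "camera_matrix" (3x3 intrinsics, pixels), "k1" (the pictures are not rectified: a ray, as slopes to the right and down, at radius r is drawn at 1 + k1 r^2 times it, then the intrinsics apply), "extrinsics" (4x4, takes a point from world to camera coordinates); the wrist camera has in their place "tool_from_camera" (4x4, takes a point from camera to tool coordinates, whose origin is the TCP and whose axes are the flange's). Camera axes: x right, y down, z forward; pixel columns grow to the right and rows downward; lengths in m; the calibration is good to about 2 mm. A picture is of the moment at which its call begins: read the wrist's pose just before it. camera_params takes no time and is no camera call.
- manip.job_done(): hands the job in; it is judged then, once.
The state is a dict: "time": time; "joint_pos": joint angles; "joint_vel": joint speeds; "joint_efforts": joint torques, N m; "tool_pos": TCP position; "tool_rot": TCP orientation; "contact_force": force on the tool from outside, world axes, zero at the start; "ft_torque": the same for the moment, N m; "gripper_width": opening from 0.0 (shut) to 1.0 (fully open); "grasp_force": force on a finger pad.
Only numpy, scipy, OpenCV 4.12 (cv2) and the standard library are available. Lean on these libraries where they do the work, as an engineer would, in place of code of your own. Each camera call takes 0.05 s, during which the arm holds its last target. There are 200 camera calls.

## Working session

There is one attempt and no reset: what is moved stays moved. The work goes in short steps, Python scripts to look and compute and a tool call to move; the robot and the scene stay as the last step left them, time stands still between calls to the robot, and variables do not carry over. Pictures are saved under pics/ and viewed, at most 10 in all, crops included, and the job is handed in when it is done.

Besides the shell and the picture viewer there is one more tool, called after "Request:" by a JSON object that holds its "method" and its "body", one argument or row to a line. send_rows: Moves the arm, as the interface text tells. Shifts and turns lie within -1 to 1; 1 stands for 0.5 m of shift or 1.5 rad of turn. Its arguments: {"type":"object","properties":{"increments":{"type":"array","items":{"type":"object","properties":{"claw":{"type":"number"},"dx":{"type":"number"},"dy":{"type":"number"},"dz":{"type":"number"},"yaw":{"type":"number"}}}}},"required":["increments"]}

```bash
mkdir -p pics; ls
cat > h.py <<'E'
import numpy as np, cv2
from plant import manip
def grab(n,f=None):
    im=manip.grab_frame(n)
    if f: cv2.imwrite(f'pics/{f}.png',im[:,:,::-1])
    return im
def ray(n,px,st=None):
    p=manip.camera_params(n);K=np.array(p['camera_matrix']);k1=p['k1']
    d=(np.array(px,float)-[K[0,2],K[1,2]])/[K[0,0],K[1,1]]
    u=d.copy()
    for _ in range(30): u=d/(1+k1*(u@u))
    v=np.array([u[0],u[1],1.])
    if n=='wrist':
        from scipy.spatial.transform import Rotation as R
        T=np.array(p['tool_from_camera']);q=st['tool_rot'];M=R.from_quat([q[1],q[2],q[3],q[0]]).as_matrix()
        return M@T[:3,3]+np.array(st['tool_pos']), M@T[:3,:3]@v
    E=np.array(p['extrinsics']);return -E[:3,:3].T@E[:3,3], E[:3,:3].T@v
def plane(n,px,z,st=None):
    o,d=ray(n,px,st);return o+d*(z-o[2])/d[2]
def cross(r1,r2):
    (o1,d1),(o2,d2)=r1,r2
    s=np.linalg.lstsq(np.c_[d1,-d2],o2-o1,rcond=None)[0]
    a,b=o1+s[0]*d1,o2+s[1]*d2
    return (a+b)/2,np.linalg.norm(a-b)
def project(n,P):
    p=manip.camera_params(n);E=np.array(p['extrinsics']);K=np.array(p['camera_matrix'])
    c=E[:3,:3]@np.array(P)+E[:3,3];u=c[:2]/c[2];u=u*(1+p['k1']*(u@u));return K[:2,:2]@u+K[:2,2]
E
python3 - <<'E'
from h import *
a=grab('top','top0');b=grab('scene','scene0')
s=manip.state();print(s['time'],s['tool_pos'],s['tool_rot'],s['gripper_width'])
for n in('top','scene'):
    p=manip.camera_params(n);E=np.array(p['extrinsics']);print(n,-E[:3,:3].T@E[:3,3],E[2,:3])
E
```

```text
pics
0.1 [ 0.25742628 -0.56889346  0.23015483] [-9.41726797e-04  9.77528062e-01  2.10803211e-01 -8.54616473e-05] 0.9955474933060784
top [ 0.36498374 -0.07836602  1.00316601] [ 0.22221004  0.01765588 -0.97483895]
scene [1.03004952 0.57349362 0.81829132] [-0.38902716 -0.57961523 -0.71603356]
```

View pics/top0.png

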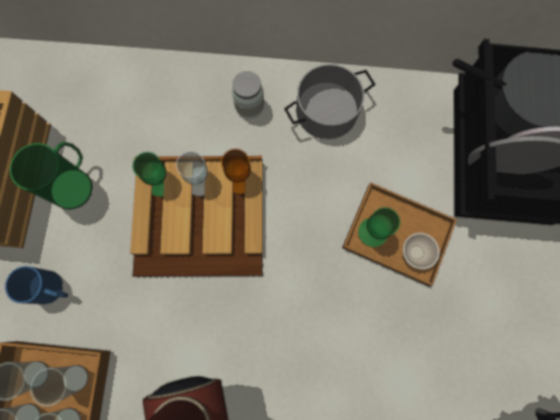

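View pics/scene0.png

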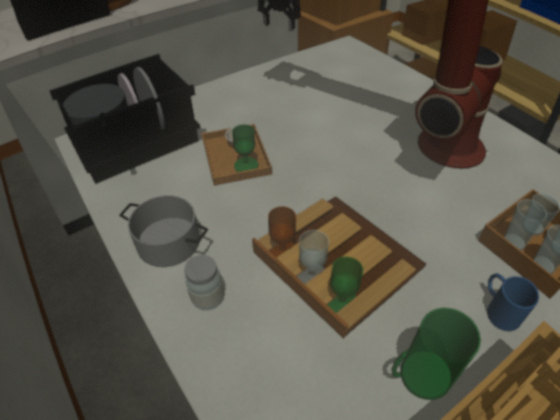

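Top: the goblet's rim is at about (382,223) and the dish at (421,251). The rack's front edge runs (133,276)–(263,275), and the green mate is in the left lane at about (150,168). The scene view agrees: green goblet in the tray at (244,140), mate at (346,280). Next I'll measure.

Run:
```python
from h import *
import cv2
T=cv2.imread('pics/top0.png');S=cv2.imread('pics/scene0.png')
def green(im):
    h=cv2.cvtColor(im,cv2.COLOR_BGR2HSV);return cv2.inRange(h,(40,90,20),(90,255,255))
for n,im in(('top',T),('scene',S)):
    c,l,st,ce=cv2.connectedComponentsWithStats(green(im))
    for i in range(1,c):
        if st[i,4]>60: print(n,st[i],ce[i])
# rough positions
print('rim@.13',plane('top',(382,223),.13),plane('scene',(244,132),.13), cross(ray('top',(382,223)),ray('scene',(244,132))))
print('dish',plane('top',(421,251),.036))
print('mate',plane('top',(150,166),.137), cross(ray('top',(150,166)),ray('scene',(347,267))))
for p in[(133,276),(263,276),(133,257),(263,254)]: print(p,plane('top',p,.012))
p=manip.camera_params('wrist');print(np.round(p['tool_from_camera'],3),p['camera_matrix'],p['k1'])
def crop(im,x,y,w,h,k): return cv2.resize(im[y:y+h,x:x+w],None,fx=k,fy=k,interpolation=cv2.INTER_CUBIC)
a=crop(T,120,140,160,150,3.75);b=crop(T,340,180,50,150,3.75)
cv2.imwrite('pics/c1.png',cv2.hconcat([a,b]))
```

```text
top [   9  142   83   67 3521] [ 49.27918205 175.31525135]
top [134 154  32  43 871] [151.10562572 172.17910448]
top [ 359  208   41   39 1084] [378.55627306 227.00645756]
scene [236 136  17  17 204] [243.72058824 144.77941176]
scene [235 157  23  14 235] [245.54042553 163.91489362]
scene [ 328  257   34   55 1220] [344.68770492 281.22704918]
scene [ 394  309   86   90 3605] [434.64244105 358.46324549]
rim@.13 [ 0.56855347 -0.27921019  0.13      ] [ 0.57463933 -0.27350558  0.13      ] (array([ 0.57029482, -0.28090542,  0.1236988 ]), np.float64(0.0006973411244900441))
dish [ 0.533019   -0.39238476  0.036     ]
mate [0.6470007  0.22120883 0.137     ] (array([0.64616554, 0.22528009, 0.13242499]), np.float64(0.006808946035339444))
(133, 276) [0.41908835 0.26190769 0.012     ]
(263, 276) [ 0.4464225  -0.03722956  0.012     ]
(133, 257) [0.46269985 0.26909866 0.012     ]
(263, 254) [ 0.49719113 -0.03226473  0.012     ]
[[-0.001 -0.952 -0.307  0.079]
 [ 1.    -0.    -0.001  0.   ]
 [ 0.001 -0.307  0.952 -0.143]
 [ 0.     0.     0.     1.   ]] [[304.05744457   0.         279.48904765]
 [  0.         304.05744457 211.31336753]
 [  0.           0.           1.        ]] -0.025762792975345873
```

View pics/c1.png

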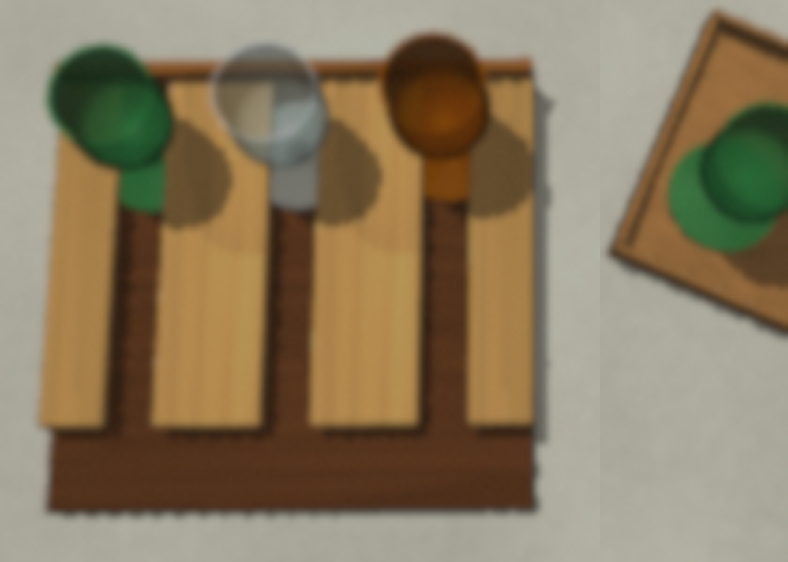

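The crop shows the left-lane slot mouth between (107,427) and (152,427), which is top pixels (148.5,254) and (160.5,254). The green mate sits at the back of that lane. I'll go over the goblet with the yaw set to match the rack and look with the wrist camera.

Request:
{"method": "send_rows", "body": {
  "increments": [
    {"dx": 0.8,"dy": -0.27,"dz": -0.08,"yaw": 0.22,"claw": -1},
    {"dx": 0.8,"dy": -0.27,"dz": -0.08,"yaw": 0.22,"claw": -1},
    {"dx": 0.8,"dy": -0.27,"dz": -0.08,"yaw": 0.22,"claw": -1},
    {"dx": 0.8,"dy": -0.27,"dz": -0.08,"yaw": 0.22,"claw": -1},
    {"dx": 0.8,"dy": -0.27,"dz": -0.08,"yaw": 0.22,"claw": -1},
    {"dx": 0.8,"dy": -0.27,"dz": -0.08,"yaw": 0.22,"claw": -1},
    {"dx": 0.8,"dy": -0.27,"dz": -0.08,"yaw": 0.22,"claw": -1},
    {"dx": 0.8,"dy": -0.27,"dz": -0.08,"yaw": 0.22,"claw": -1},
    {"dx": 0.8,"dy": -0.27,"dz": -0.08,"yaw": 0.22,"claw": -1},
    {"dx": 0.8,"dy": -0.27,"dz": -0.08,"yaw": 0.22,"claw": -1},
    {"dx": 0.8,"dy": -0.27,"dz": -0.08,"yaw": 0.22,"claw": -1}
  ]
}}

```text
time: 1.48
tool_pos: [0.5656, -0.2825, 0.2711]
tool_rot: [-0.0, 0.999, 0.046, -0.0]
contact_force: [-0.6, -0.7, -0.3]
gripper_width: 0.999
grasp_force: 0.0
```

Run:
```python
from h import *
import pickle
s=manip.state();a=grab('wrist','w1');pickle.dump(s,open('w1.pkl','wb'))
from scipy.spatial.transform import Rotation as R
q=s['tool_rot'];print(s['time'],s['tool_pos'],np.round(R.from_quat([q[1],q[2],q[3],q[0]]).as_matrix(),4))
```

```text
1.475 [ 0.56558009 -0.28254819  0.27112555] [[ 9.957e-01  9.280e-02 -3.000e-04]
 [ 9.280e-02 -9.957e-01  1.000e-04]
 [-3.000e-04 -2.000e-04 -1.000e+00]]
```

View pics/w1.png

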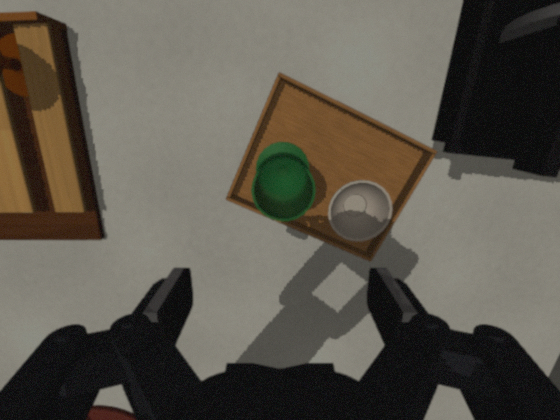

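Wrist view: the rim circle is centred near (284,188) with the foot behind it at (282,160), and the dish is at (360,211). I'll shift 70 mm back for a second view from nearly straight above.

Request:
{"method": "send_rows", "body": {
  "increments": [
    {"dx": -0.14,"claw": -1},
    {"dx": -0.14,"claw": -1},
    {"dx": -0.14,"claw": -1}
  ]
}}

```text
invalid input
```

```bash
cat > m.py <<'E'
from h import *
def gmask(im):
    h=cv2.cvtColor(im,cv2.COLOR_BGR2HSV);return cv2.inRange(h,(40,90,20),(90,255,255))
def blob(im):
    m=cv2.morphologyEx(gmask(im),cv2.MORPH_CLOSE,np.ones((5,5)))
    cs=cv2.findContours(m,cv2.RETR_EXTERNAL,cv2.CHAIN_APPROX_NONE)[0]
    return max(cs,key=cv2.contourArea)[:,0,:].astype(float)
def circ(p):
    s=np.linalg.lstsq(np.c_[2*p,np.ones(len(p))],(p**2).sum(1),rcond=None)[0]
    return s[:2],np.sqrt(s[2]+s[:2]@s[:2])
E
python3 - <<'E'
from m import *
import pickle
s2=manip.state();b=grab('wrist','w2')[:,:,::-1];s1=pickle.load(open('w1.pkl','rb'));a=cv2.imread('pics/w1.png')
print(s2['tool_pos'])
A=blob(a);B=blob(b)
for z in(.11,.13,.15):
  for n,(P,s) in dict(w1=(A,s1),w2=(B,s2)).items():
    Q=np.array([plane('wrist',p,z,s)[:2] for p in P])
    # rim side: points farthest from camera's nadir
    o=ray('wrist',(280,210),s)[0][:2];d=np.linalg.norm(Q-o,axis=1)
    k=Q[P[:,1]>np.median(P[:,1])] if n=='w1' else Q
    c,r=circ(k);e=np.linalg.norm(k-c,axis=1)-r
    print(z,n,c,r,e.std(),len(k))
print(B.min(0),B.max(0))
cv2.imwrite('pics/c2.png',cv2.resize(b[60:220,180:380],None,fx=3,fy=3))
E
```

```text
[ 0.56569742 -0.28243763  0.27121909]
0.11 w1 [ 0.56906688 -0.28577846] 0.03229364591499595 0.00046152736808040956 103
0.11 w2 [ 0.57646314 -0.28480096] 0.03630203609822258 0.0037780097409177826 207
0.13 w1 [ 0.5740258  -0.28509292] 0.030169244833367154 0.0004311663105978815 103
0.13 w2 [ 0.58094015 -0.28417077] 0.03391477110358367 0.0035295633347848213 207
0.15 w1 [ 0.57898472 -0.28440738] 0.02804484375176152 0.00040080525311524156 103
0.15 w2 [ 0.58541717 -0.28354057] 0.03152750610893751 0.0032811169286518093 207
[252. 142.] [315. 221.]
```

View pics/c2.png

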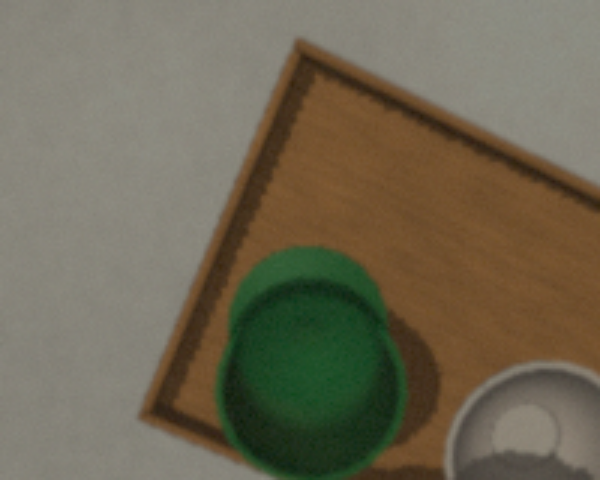

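The move was refused, perhaps because every field has to be given, so this picture is from the same place. I'll repeat it with full rows.

Request:
{"method": "send_rows", "body": {
  "increments": [
    {"dx": -0.14,"dy": 0,"dz": 0,"yaw": 0,"claw": -1},
    {"dx": -0.14,"dy": 0,"dz": 0,"yaw": 0,"claw": -1},
    {"dx": -0.14,"dy": 0,"dz": 0,"yaw": 0,"claw": -1},
    {"dx": -0.14,"dy": 0,"dz": 0,"yaw": 0,"claw": -1}
  ]
}}

```text
time: 2.08
tool_pos: [0.4975, -0.2884, 0.272]
tool_rot: [0.0, 0.999, 0.047, 0.001]
contact_force: [-0.1, -0.2, -0.2]
gripper_width: 0.998
grasp_force: 0.0
```

Run:
```python
from m import *
import pickle
s2=manip.state();b=grab('wrist','w3')[:,:,::-1];s1=pickle.load(open('w1.pkl','rb'));a=cv2.imread('pics/w1.png')
print(s2['tool_pos'],s2['time'])
A=blob(a);B=blob(b)
for z in(.12,.13,.14):
  for n,(P,s) in dict(w1=(A,s1),w2=(B,s2)).items():
    Q=np.array([plane('wrist',p,z,s)[:2] for p in P])
    k=Q[P[:,1]>np.median(P[:,1])]
    for q in ((k,Q) if n=='w2' else (k,)):
      c,r=circ(q);e=np.linalg.norm(q-c,axis=1)-r
      print(z,n,c.round(4),r.round(4),e.std().round(5),len(q))
print(B.min(0),B.max(0))
```

```text
[ 0.49750982 -0.28844526  0.27203343] 2.075
0.12 w1 [ 0.5715 -0.2854] 0.0312 0.00045 103
0.12 w2 [ 0.5743 -0.2854] 0.0314 0.0003 98
0.12 w2 [ 0.5739 -0.2852] 0.0312 0.00036 196
0.13 w1 [ 0.574  -0.2851] 0.0302 0.00043 103
0.13 w2 [ 0.5743 -0.2852] 0.0304 0.00029 98
0.13 w2 [ 0.574 -0.285] 0.0302 0.00035 196
0.14 w1 [ 0.5765 -0.2848] 0.0291 0.00042 103
0.14 w2 [ 0.5744 -0.2851] 0.0293 0.00028 98
0.14 w2 [ 0.5741 -0.2849] 0.0291 0.00034 196
[250.  81.] [318. 151.]
```

The rim height is 0.130 m from two views and its centre is (0.574, -0.285). I'll move over it, descend and grasp.

Request:
{"method": "send_rows", "body": {
  "increments": [
    {"dx": 0.153,"dy": 0.0075,"dz": 0.0,"yaw": 0,"claw": -1},
    {"dx": 0.153,"dy": 0.0075,"dz": 0.0,"yaw": 0,"claw": -1},
    {"dx": 0.153,"dy": 0.0075,"dz": 0.1,"yaw": 0,"claw": -1},
    {"dx": 0.153,"dy": 0.0075,"dz": 0.18,"yaw": 0,"claw": -1},
    {"dx": 0.153,"dy": 0.0075,"dz": 0.26,"yaw": 0,"claw": -1},
    {"dx": 0.153,"dy": 0.0075,"dz": 0.32,"yaw": 0,"claw": -1},
    {"dx": 0.153,"dy": 0.0075,"dz": 0.36,"yaw": 0,"claw": -1},
    {"dx": 0.153,"dy": 0.0075,"dz": 0.378,"yaw": 0,"claw": -1},
    {"dx": 0.153,"dy": 0.0075,"dz": 0.378,"yaw": 0,"claw": -1},
    {"dx": 0.153,"dy": 0.0075,"dz": 0.378,"yaw": 0,"claw": -1}
  ]
}}

```text
time: 3.38
tool_pos: [0.5742, -0.2853, 0.084]
tool_rot: [0.001, 0.999, 0.047, 0.001]
contact_force: [0.6, -0.1, -0.2]
gripper_width: 1.0
grasp_force: 0.0
```

Request:
{"method": "send_rows", "body": {
  "increments": [
    {"dx": 0,"dy": 0,"dz": 0,"yaw": 0,"claw": -0.6},
    {"dx": 0,"dy": 0,"dz": 0,"yaw": 0,"claw": -0.5},
    {"dx": 0,"dy": 0,"dz": 0,"yaw": 0,"claw": -0.4},
    {"dx": 0,"dy": 0,"dz": 0,"yaw": 0,"claw": 0},
    {"dx": 0,"dy": 0,"dz": 0,"yaw": 0,"claw": 1},
    {"dx": 0,"dy": 0,"dz": 0,"yaw": 0,"claw": 1},
    {"dx": 0,"dy": 0,"dz": 0,"yaw": 0,"claw": 1},
    {"dx": 0,"dy": 0,"dz": 0,"yaw": 0,"claw": 1}
  ]
}}

```text
time: 4.38
tool_pos: [0.5738, -0.2852, 0.0834]
tool_rot: [0.001, 0.999, 0.047, 0.001]
contact_force: [0.3, -1.5, 5.4]
gripper_width: 0.713
grasp_force: 65.0
```

Gripped at 60.6 mm. I'll lift and carry it to in front of the green lane, at height.

Request:
{"method": "send_rows", "body": {
  "increments": [
    {"dx": 0,"dy": 0,"dz": -0.04,"yaw": 0,"claw": 1},
    {"dx": 0,"dy": 0,"dz": -0.12,"yaw": 0,"claw": 1},
    {"dx": 0,"dy": 0,"dz": -0.22,"yaw": 0,"claw": 1},
    {"dx": 0,"dy": 0,"dz": -0.32,"yaw": 0,"claw": 1},
    {"dx": -0.01,"dy": -0.04,"dz": -0.36,"yaw": 0,"claw": 1},
    {"dx": -0.025,"dy": -0.12,"dz": -0.36,"yaw": 0,"claw": 1},
    {"dx": -0.05,"dy": -0.22,"dz": -0.36,"yaw": 0,"claw": 1},
    {"dx": -0.075,"dy": -0.32,"dz": -0.36,"yaw": 0,"claw": 1},
    {"dx": -0.1,"dy": -0.42,"dz": -0.36,"yaw": 0,"claw": 1},
    {"dx": -0.125,"dy": -0.52,"dz": -0.36,"yaw": 0,"claw": 1},
    {"dx": -0.15,"dy": -0.62,"dz": -0.36,"yaw": 0,"claw": 1},
    {"dx": -0.175,"dy": -0.72,"dz": -0.36,"yaw": 0,"claw": 1},
    {"dx": -0.195,"dy": -0.82,"dz": -0.36,"yaw": 0,"claw": 1},
    {"dx": -0.215,"dy": -0.9,"dz": -0.36,"yaw": 0,"claw": 1},
    {"dx": -0.225,"dy": -0.95,"dz": -0.36,"yaw": 0,"claw": 1},
    {"dx": -0.227,"dy": -0.97,"dz": -0.36,"yaw": 0,"claw": 1},
    {"dx": -0.227,"dy": -0.97,"dz": -0.36,"yaw": 0,"claw": 1},
    {"dx": -0.227,"dy": -0.97,"dz": -0.36,"yaw": 0,"claw": 1}
  ]
}}

```text
time: 6.62
tool_pos: [0.4146, 0.1866, 0.2622]
tool_rot: [0.0, 0.999, 0.047, -0.0]
contact_force: [0.4, -0.1, -2.6]
gripper_width: 0.711
grasp_force: 65.7
```

Run:
```python
from h import *
import pickle
s=manip.state();b=grab('wrist','w4');pickle.dump(s,open('w4.pkl','wb'))
print(s['tool_pos'],s['time'],s['gripper_width'])
```

```text
[0.41455394 0.18658174 0.26220019] 6.625 0.7113343629953357
```

View pics/w4.png

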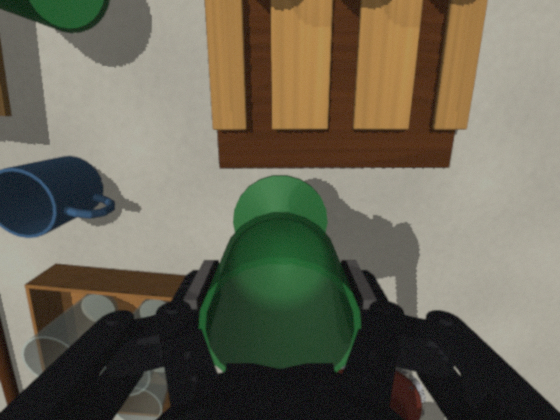

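Wrist view: the board's front edge is at row 167 and horizontal, so the yaw is aligned. The rail fronts are at row ~129, the green lane's slot runs from column ~246 to 272, and the held goblet is upright with its foot at (281,215). Next I'll measure the slot edges here and triangulate with the top view.

```bash
cat > rk.py <<'E'
from m import *
def edges(im,x0,x1,y0,y1):
    # slot edges: light rail -> dark slot -> light rail, threshold at half level, subpixel
    g=cv2.GaussianBlur(im[:,:,2].astype(np.float32),(1,5),0);L=[];Rr=[]
    for y in range(y0,y1):
        r=g[y,x0:x1];t=(r.max()+r.min())/2;c=np.where(r<t)[0]
        if len(c)==0: continue
        a,b=c[0],c[-1]
        if a<1 or b>=len(r)-1: continue
        L.append((x0+a-1+(r[a-1]-t)/(r[a-1]-r[a]),y));Rr.append((x0+b+(t-r[b])/(r[b+1]-r[b]),y))
    return np.array(L),np.array(Rr)
def line(p): # x=a*y+b
    k=np.polyfit(p[:,1],p[:,0],1)
    e=np.abs(np.polyval(k,p[:,1])-p[:,0]);p=p[e<np.median(e)*3+.2]
    return np.polyfit(p[:,1],p[:,0],1)
E
python3 - <<'E'
from rk import *
import pickle
s=pickle.load(open('w4.pkl','rb'));W=cv2.imread('pics/w4.png');T=cv2.imread('pics/top0.png')
wl,wr=[line(p) for p in edges(W,228,290,30,120)]
tl,tr=[line(p) for p in edges(T,139,171,205,250)]
# front edge rows of the rails (light->dark going down), columns inside rails
def front(im,xs,y0,y1):
    o=[]
    for x in xs:
        r=im[y0:y1,x,2].astype(float);t=(r.max()+r.min())/2;a=np.where(r<t)[0][0];o.append((x,y0+a-1+(r[a-1]-t)/(r[a-1]-r[a])))
    return np.polyfit(*np.array(o).T,1)
wf=front(W,list(range(218,240))+list(range(280,322)),110,145)
tf=front(T,list(range(137,146))+list(range(165,187)),240,264)
wb=front(W,range(230,430),140,163) # not used: rail/board
def corner(l,f):
    x=(l[0]*f[1]+l[1])/(1-l[0]*f[0]);return x,f[0]*x+f[1]
for n,a,b in(('L',wl,tl),('R',wr,tr)):
    cw,ct=corner(a,wf),corner(b,tf)
    print(n,cw,ct,cross(ray('wrist',cw,s),ray('top',ct)),'planes .036',plane('wrist',cw,.036,s),plane('top',ct,.036))
for z in(.036,):
  for y in(40,120):
    print(y,'L',plane('wrist',(wl[0]*y+wl[1],y),z,s),'R',plane('wrist',(wr[0]*y+wr[1],y),z,s))
for y in (205,250): print('top',plane('top',(tl[0]*y+tl[1],y),.036),plane('top',(tr[0]*y+tr[1],y),.036))
# foot of held goblet: green mask, upper part
B=blob(W[:,:400][110:]);B=B+[0,110]; k=B[(B[:,1]<210)]
Q=np.array([plane('wrist',p,.2622-.0784+.003,s)[:2] for p in k]);print('foot',circ(Q),len(Q),s['tool_pos'])
# mate top rim from top0
P=blob(T[140:200,125:175])+[125,140]
Q=np.array([plane('top',p,.137)[:2] for p in P if p[1]<175]);print('mate rim',circ(Q))
E
```

```text
L (np.float64(245.46396742794272), np.float64(128.94048988442015)) (np.float64(146.70937924692225), np.float64(253.25619830558009)) (array([0.47202827, 0.23269307, 0.03074272]), np.float64(0.0005999472637856229)) planes .036 [0.47209483 0.23233266 0.036     ] [0.47167987 0.23081865 0.036     ]
R (np.float64(271.5662042174357), np.float64(128.7697803393346)) (np.float64(159.47932262892428), np.float64(253.2342520866129)) (array([0.47479217, 0.20197326, 0.03464832]), np.float64(0.0005870146493059023)) planes .036 [0.47511057 0.20179212 0.036     ] [0.47439043 0.20173832 0.036     ]
40 L [0.56564899 0.24137652 0.036     ] R [0.56839476 0.21122666 0.036     ]
120 L [0.48215991 0.23329802 0.036     ] R [0.48497368 0.20278805 0.036     ]
top [0.58464057 0.24180534 0.036     ] [0.58724572 0.21285856 0.036     ]
top [0.47912579 0.23153659 0.036     ] [0.48178248 0.20246109 0.036     ]
foot (array([0.41532588, 0.18630836]), np.float64(0.03487455826528165)) 107 [0.41455394 0.18658174 0.26220019]
mate rim (array([0.64269577, 0.22353127]), np.float64(0.03183605436230302))<stdin>:10: RuntimeWarning: divide by zero encountered in scalar divide
```

The slot mouth centre is about (0.4735, 0.2168), its heading is ≈0.0975 rad and the rail top is at ≈0.033 m. The held foot is centred under the TCP. I'll lower in front of the mouth with the foot ~5 mm above the board.

Request:
{"method": "send_rows", "body": {
  "increments": [
    {"dx": 0.003,"dy": -0.049,"dz": 0,"yaw": 0,"claw": 1},
    {"dx": 0.003,"dy": -0.049,"dz": 0.04,"yaw": 0,"claw": 1},
    {"dx": 0.003,"dy": -0.049,"dz": 0.1,"yaw": 0,"claw": 1},
    {"dx": 0.003,"dy": -0.049,"dz": 0.17,"yaw": 0,"claw": 1},
    {"dx": 0.003,"dy": -0.049,"dz": 0.23,"yaw": 0,"claw": 1},
    {"dx": 0.003,"dy": -0.049,"dz": 0.28,"yaw": 0,"claw": 1},
    {"dx": 0.003,"dy": -0.049,"dz": 0.315,"yaw": 0,"claw": 1},
    {"dx": 0.003,"dy": -0.049,"dz": 0.33,"yaw": 0,"claw": 1},
    {"dx": 0.003,"dy": -0.049,"dz": 0.333,"yaw": 0,"claw": 1},
    {"dx": 0.003,"dy": -0.049,"dz": 0.333,"yaw": 0,"claw": 1},
    {"dx": 0.003,"dy": -0.049,"dz": 0.333,"yaw": 0,"claw": 1}
  ]
}}

```text
time: 8.05
tool_pos: [0.4142, 0.2122, 0.0968]
tool_rot: [-0.0, 0.999, 0.047, 0.001]
contact_force: [0.1, 0.4, -2.7]
gripper_width: 0.715
grasp_force: 66.0
```

Run:
```python
from rk import *
s=manip.state();W=grab('wrist','w5')[:,:,::-1];grab('scene','s5');print(s['tool_pos'],s['tool_rot'],s['contact_force'])
l,r=edges(W,225,335,10,60)
print(len(l),line(l),line(r))
l,r=line(l),line(r)
for y in(10,60): print(plane('wrist',(l[0]*y+l[1],y),.036,s),plane('wrist',(r[0]*y+r[1],y),.036,s))
T=cv2.imread('pics/top0.png')
# mate foot front edge in the slot, top0: green->dark along columns
g=gmask(T)
for x in range(152,164): c=np.where(g[160:215,x]>0)[0]; print(x,160+c.max() if len(c) else None,end=' ')
print(plane('top',(157.3,196.5),.018))
S=cv2.imread('pics/s5.png')
cv2.imwrite('pics/c5.png',cv2.hconcat([cv2.resize(W[::,140:420],(400,600)),cv2.resize(S[200:380,260:380],(400,600))]))
```

```text
[0.4141887  0.21217438 0.0968468 ] [-2.34966095e-04  9.98872270e-01  4.74688253e-02  9.18688686e-04] [ 0.14108561  0.38680524 -2.73122095]
50 [2.12693220e-02 2.54585662e+02] [-1.77888630e-02  3.06919335e+02]
[0.54962442 0.23969811 0.036     ] [0.55248499 0.20936511 0.036     ]
[0.52279876 0.23710952 0.036     ] [0.52567089 0.20671001 0.036     ]
152 193 153 194 154 195 155 195 156 195 157 195 158 195 159 196 160 196 161 196 162 196 163 193 [0.61114193 0.23278321 0.018     ]
```

View pics/c5.png

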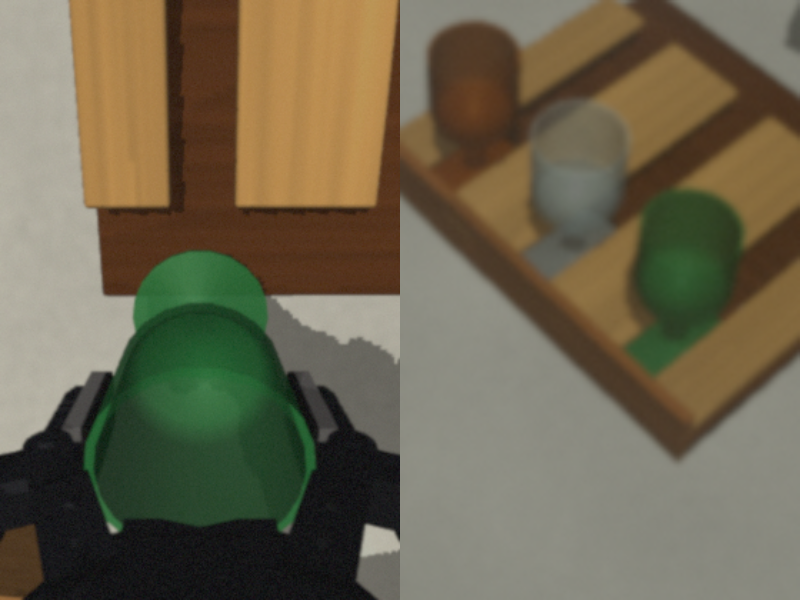

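The lane is well aligned: the TCP is ~1 mm left of the slot centre. The mate's foot front edge is at x≈0.611, so its centre is at ≈0.648. I'll insert halfway, slowly, and re-check.

Request:
{"method": "send_rows", "body": {
  "increments": [
    {"dx": 0,"dy": 0.002,"dz": 0.003,"yaw": 0,"claw": 1},
    {"dx": 0.02,"dy": 0.002,"dz": 0.003,"yaw": 0,"claw": 1},
    {"dx": 0.045,"dy": 0.002,"dz": 0.003,"yaw": 0,"claw": 1},
    {"dx": 0.07,"dy": 0.002,"dz": 0.003,"yaw": 0,"claw": 1},
    {"dx": 0.095,"dy": 0.002,"dz": 0.003,"yaw": 0,"claw": 1},
    {"dx": 0.12,"dy": 0.002,"dz": 0.003,"yaw": 0,"claw": 1},
    {"dx": 0.145,"dy": 0.002,"dz": 0.003,"yaw": 0,"claw": 1},
    {"dx": 0.165,"dy": 0.002,"dz": 0.003,"yaw": 0,"claw": 1},
    {"dx": 0.18,"dy": 0.002,"dz": 0.003,"yaw": 0,"claw": 1},
    {"dx": 0.18,"dy": 0.002,"dz": 0.003,"yaw": 0,"claw": 1},
    {"dx": 0.18,"dy": 0.002,"dz": 0.003,"yaw": 0,"claw": 1}
  ]
}}

```text
time: 9.52
tool_pos: [0.5029, 0.2194, 0.0942]
tool_rot: [0.0, 0.999, 0.047, -0.0]
contact_force: [-0.0, -0.2, -1.8]
gripper_width: 0.715
grasp_force: 66.0
```

Run:
```python
from rk import *
s=manip.state();W=grab('wrist','w6')[:,:,::-1];print(s['tool_pos'],s['contact_force'])
g=gmask(W);cv2.imwrite('pics/c6.png',W)
for x in range(268,294,4): c=np.where(g[:130,x]>0)[0]; print(x,c.min() if len(c) else None,c[c<100].max() if (c<100).any() else None)
```

```text
[0.50286872 0.21941467 0.09418225] [-0.02406573 -0.19180536 -1.76040373]
268 0 61
272 0 62
276 0 62
280 0 63
284 0 63
288 0 63
292 0 62
```

View pics/c6.png

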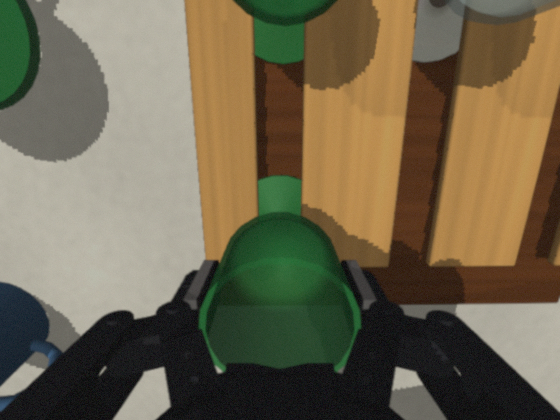

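The foot is under the rails and the slot is centred. The mate's foot front edge is at (284,63) and the held foot's front edge at (280,177). Next I'll compute the gap and lateral offset.

Run:
```python
from rk import *
s=manip.state();W=cv2.imread('pics/c6.png');P=np.array(s['tool_pos'])
m=plane('wrist',(283,63.5),.018,s);o=plane('wrist',(280,176.5),.021,s);u=np.array([.9953,.097])
print('mate front',m,'own front',o,'gap along lane',(m-o)[:2]@u,'own front-TCP',(o-P)[:2]@u)
l,r=[line(p) for p in edges(W,235,330,75,170)]
for y in(80,165):
    c=(plane('wrist',(l[0]*y+l[1],y),.036,s)+plane('wrist',(r[0]*y+r[1],y),.036,s))/2
    print('slot centre',c,'TCP lateral off',(P-c)[:2]@np.array([-.097,.9953]))
```

```text
mate front [0.61300057 0.22767723 0.018     ] own front [0.5382811  0.22255892 0.021     ] gap along lane 0.07486476277266041 own front-TCP 0.03563891758279859
slot centre [0.60094482 0.22944479 0.036     ] TCP lateral off -0.00045501135745259184
slot centre [0.54891969 0.22435764 0.036     ] TCP lateral off -0.0004382000207767866
```

Gap is 75 mm and the path is well centred. I'll advance 58 mm, then lower gently.

Request:
{"method": "send_rows", "body": {
  "increments": [
    {"dx": 0.015,"dy": -0.001,"dz": 0,"yaw": 0,"claw": 1},
    {"dx": 0.035,"dy": -0.001,"dz": 0,"yaw": 0,"claw": 1},
    {"dx": 0.055,"dy": -0.001,"dz": 0,"yaw": 0,"claw": 1},
    {"dx": 0.075,"dy": -0.001,"dz": 0,"yaw": 0,"claw": 1},
    {"dx": 0.095,"dy": -0.001,"dz": 0,"yaw": 0,"claw": 1},
    {"dx": 0.108,"dy": -0.001,"dz": 0,"yaw": 0,"claw": 1},
    {"dx": 0.116,"dy": -0.001,"dz": 0,"yaw": 0,"claw": 1},
    {"dx": 0.116,"dy": -0.001,"dz": 0,"yaw": 0,"claw": 1},
    {"dx": 0.116,"dy": -0.001,"dz": 0,"yaw": 0,"claw": 1}
  ]
}}

```text
time: 10.7
tool_pos: [0.5606, 0.2254, 0.0942]
tool_rot: [0.0, 0.999, 0.047, -0.0]
contact_force: [0.0, -0.2, -1.9]
gripper_width: 0.713
grasp_force: 66.0
```

Request:
{"method": "send_rows", "body": {
  "increments": [
    {"dx": 0,"dy": 0,"dz": 0.002,"yaw": 0,"claw": 1},
    {"dx": 0,"dy": 0,"dz": 0.004,"yaw": 0,"claw": 1},
    {"dx": 0,"dy": 0,"dz": 0.006,"yaw": 0,"claw": 1},
    {"dx": 0,"dy": 0,"dz": 0.006,"yaw": 0,"claw": 1},
    {"dx": 0,"dy": 0,"dz": 0.006,"yaw": 0,"claw": 1}
  ]
}}

```text
time: 11.32
tool_pos: [0.5609, 0.2254, 0.0913]
tool_rot: [-0.0, 0.999, 0.047, 0.0]
contact_force: [0.6, -0.7, -1.6]
gripper_width: 0.713
grasp_force: 66.0
```

Request:
{"method": "send_rows", "body": {
  "increments": [
    {"dx": 0,"dy": 0,"dz": 0.001,"yaw": 0,"claw": 1},
    {"dx": 0,"dy": 0,"dz": 0.002,"yaw": 0,"claw": 1},
    {"dx": 0,"dy": 0,"dz": 0.002,"yaw": 0,"claw": 1},
    {"dx": 0,"dy": 0,"dz": 0.002,"yaw": 0,"claw": 1}
  ]
}}

```text
time: 11.82
tool_pos: [0.561, 0.2254, 0.0904]
tool_rot: [-0.0, 0.999, 0.047, 0.0]
contact_force: [0.2, -0.2, -1.6]
gripper_width: 0.713
grasp_force: 66.1
```

Request:
{"method": "send_rows", "body": {
  "increments": [
    {"dx": 0,"dy": 0,"dz": 0.001,"yaw": 0,"claw": 1},
    {"dx": 0,"dy": 0,"dz": 0.002,"yaw": 0,"claw": 1},
    {"dx": 0,"dy": 0,"dz": 0.002,"yaw": 0,"claw": 1},
    {"dx": 0,"dy": 0,"dz": 0.002,"yaw": 0,"claw": 1}
  ]
}}

```text
time: 12.32
tool_pos: [0.5612, 0.2255, 0.0904]
tool_rot: [0.0, 0.999, 0.047, 0.0]
contact_force: [-2.3, -1.3, 4.7]
gripper_width: 0.712
grasp_force: 66.1
```

The foot is on the board (≈6 N). I'll release slowly, then rise straight up.

Request:
{"method": "send_rows", "body": {
  "increments": [
    {"dx": 0,"dy": 0,"dz": 0,"yaw": 0,"claw": -0.4},
    {"dx": 0,"dy": 0,"dz": 0,"yaw": 0,"claw": -0.45},
    {"dx": 0,"dy": 0,"dz": 0,"yaw": 0,"claw": -0.6},
    {"dx": 0,"dy": 0,"dz": 0,"yaw": 0,"claw": -0.8},
    {"dx": 0,"dy": 0,"dz": 0,"yaw": 0,"claw": -1},
    {"dx": 0,"dy": 0,"dz": 0,"yaw": 0,"claw": -1},
    {"dx": 0,"dy": 0,"dz": 0,"yaw": 0,"claw": -1}
  ]
}}

```text
time: 13.2
tool_pos: [0.5608, 0.2254, 0.0892]
tool_rot: [0.0, 0.999, 0.047, -0.0]
contact_force: [-0.6, -1.1, -0.3]
gripper_width: 0.999
grasp_force: 0.0
```

Run:
```python
from rk import *
s=manip.state();W=grab('wrist','w7')[:,:,::-1];S=grab('scene')[:,:,::-1];print(s['tool_pos'],s['gripper_width'],s['contact_force'])
cv2.imwrite('pics/c7.png',cv2.hconcat([cv2.resize(W[:,140:420],(400,600)),cv2.resize(S[200:380,260:380],(400,600))]))
```

```text
[0.5608366  0.22541866 0.08922669] 0.9990493683215813 [-0.6355056  -1.11685978 -0.25051626]
```

View pics/c7.png

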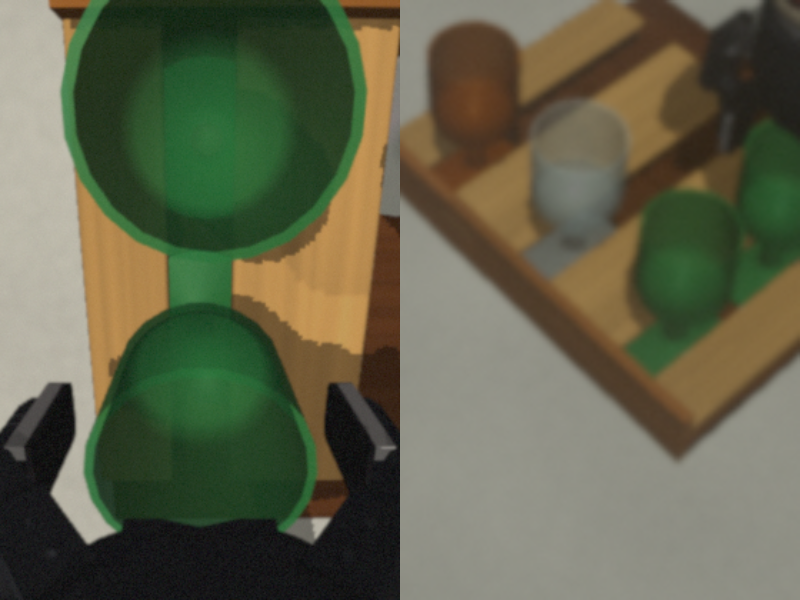

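The goblet is released and upright, clear of both pads, with the mate undisturbed. I'll retreat straight up.

Request:
{"method": "send_rows", "body": {
  "increments": [
    {"dx": 0,"dy": 0,"dz": -0.04,"yaw": 0,"claw": -1},
    {"dx": 0,"dy": 0,"dz": -0.1,"yaw": 0,"claw": -1},
    {"dx": 0,"dy": 0,"dz": -0.18,"yaw": 0,"claw": -1},
    {"dx": 0,"dy": 0,"dz": -0.26,"yaw": 0,"claw": -1},
    {"dx": 0,"dy": 0,"dz": -0.32,"yaw": 0,"claw": -1},
    {"dx": -0.05,"dy": 0,"dz": -0.36,"yaw": 0,"claw": -1},
    {"dx": -0.15,"dy": 0,"dz": -0.36,"yaw": 0,"claw": -1},
    {"dx": -0.2,"dy": 0,"dz": -0.36,"yaw": 0,"claw": -1},
    {"dx": -0.2,"dy": 0,"dz": -0.36,"yaw": 0,"claw": -1},
    {"dx": -0.2,"dy": 0,"dz": -0.36,"yaw": 0,"claw": -1}
  ]
}}

```text
time: 14.55
tool_pos: [0.462, 0.216, 0.2704]
tool_rot: [-0.0, 0.999, 0.047, 0.001]
contact_force: [0.7, 0.5, -0.5]
gripper_width: 1.002
grasp_force: 0.0
```

Run:
```python
from rk import *
s=manip.state();W=grab('wrist','w8')[:,:,::-1];g=gmask(W);print(s['tool_pos'])
c=[b[:,0,:].astype(float) for b in cv2.findContours(g,cv2.RETR_EXTERNAL,cv2.CHAIN_APPROX_NONE)[0] if cv2.contourArea(b)>300]
for b in c: print(b.min(0),b.max(0))
S=grab('scene')[:,:,::-1];cv2.imwrite('pics/c8.png',cv2.hconcat([W[:,140:420],cv2.resize(S[150:390,220:400],(280,420))]))
```

```text
[0.4620148  0.21603952 0.27042927]
[244.   0.] [315. 126.]
[0. 0.] [139.  77.]
```

View pics/c8.png

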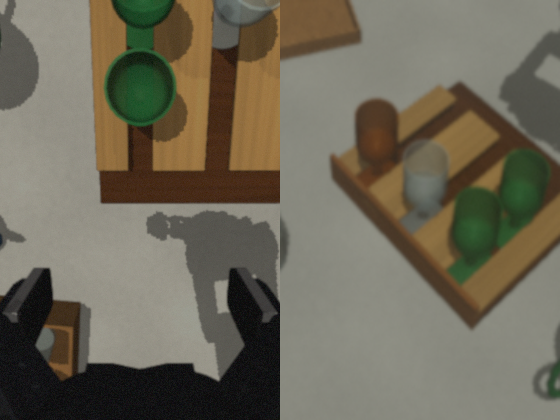

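The goblet stands upright with its rim centred near (280,88), directly in front of the mate and clear of the gripper. One numeric check, then I'll hand in if it's in tolerance.

Run:
```python
from rk import *
s=manip.state();W=cv2.imread('pics/w8.png')
P=[b[:,0,:] for b in cv2.findContours(gmask(W),cv2.RETR_EXTERNAL,cv2.CHAIN_APPROX_NONE)[0] if cv2.contourArea(b)>300 and b[:,0,0].min()>200][0]
Q=np.array([plane('wrist',p,.137,s)[:2] for p in P if p[1]>65]);c,r=circ(Q)
mate=np.array([.6130,.2277])+.036*np.array([.9953,.097]);d=np.linalg.norm(mate-c)
print(c,r,d)
if .074<d<.1: print(manip.job_done())
```

```text
[0.56112164 0.22524446] 0.029999862524379067 0.08791057452785407
the job is handed in; nothing more can be done
None
```

The green goblet stands upright and released in the left lane, about 88 mm centre to centre from the green mate (feet ≈16 mm apart); the job is handed in, and no verdict was returned.

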